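# Counter-hold the bolt behind the latch bracket

### The job

The nut runner is already turning on one of the two nuts at the front of the latch bracket, but that bolt just spins round with its nut. Reach down into the narrow gap between the bracket and the latch case, grip the head of that bolt across its flats and hold it from turning until the nut has run up tight and the runner has stalled, and finish still holding the head. Leave the other bolt, which is already done, and the loose things on the bench alone.

Things in the scene. Friction and masses are not known exactly. Their poses are not given: they have to be found in the camera images.
- latch: Grey door latch assembly on a round cast aluminium turntable (radius 160 mm, 40 high), all clamped. Origin: centre of the turntable's underside, on the bench; x from the front (runner side) to the back, y along the bracket. Upright bracket plate 6 thick (x -6 to 0), 190 wide, top 124 above the bench. Two bolts pass through it along x, at y +50 and y -50, 100 above the bench; heads behind it.
- gap (a point): Midpoint of the gap behind the bracket, halfway between the two bolts, 100 mm above the bench (latch x 20, y 0). The gap is 40 mm wide in latch x, from the bracket to the grey latch case (latch x 40 to 96, 170 wide, top 116, fittings on it to 122 above the bench); open at the top and both ends, floor 46 above the bench.
- runner: Blue nut runner, a fixed cylinder 44 mm in diameter lying along x on a post in front of the bracket, its steel socket on the nut of one bolt: latch y +50 or -50 mm. Origin on that bolt's axis at the bracket's rear face (latch x 0, 100 above the bench); axes parallel to the latch's; reaches 155 mm to -x. Counts as carrying its socket, the nut and that bolt.
- bolt_head (a point): Centre of the driven bolt's steel hexagon head, on its axis, 20 mm behind the bracket. 24 across flats, 27.7 across corners, 16 long (12 to 28 behind the bracket), one flat marked yellow; a round spacer 18 in diameter in front. Starts at any angle, turns with the nut at 0.7 rad/s unless held; cannot shift. Fingers closing along latch y turn it square; 30 N of grip holds it.
- done_bolt: The other, finished bolt, at the place where the runner is not: same head and spacer in the gap, brass nut and bare thread end in front; fixed, not to be touched. Origin on its axis at the bracket's rear face, axes parallel to the latch's.
- spindle (a joint): Angle of the runner's socket and nut, rad, growing clockwise as seen from the runner's side. The motor runs all the time at about 0.7 rad/s (0.55 with the bolt held) with at most 0.2 N m, and stalls only when the nut is tight and the bolt head is held from turning.
- run_up (a joint): How far the nut has been turned onto the bolt, rad: 0 to 1 at the start, 6.0 when tight (end stop). It grows only while the bolt head is held from turning (0.04 N m of thread friction), about 11 s at most from start to tight.
- striker: Chromed door striker, plate 45 x 75 x 6 mm with a wire loop to 39 mm high, loose bystander; origin at the centre of its underside.
- wedge: White nylon wedge 60 x 26 mm, up to 23 mm high, loose bystander; origin at the centre of its underside.
- stopper: Red rubber stopper, 36 mm in diameter, 26 mm high, loose bystander; origin at the centre of its underside.
- gauge: Brass master gauge, stepped cylinder 48 mm in diameter, 48 mm high, loose bystander; origin at the centre of its underside.
- driver: Screwdriver 160 mm long lying on the bench, loose bystander; handle to its -x.
- nut_tray: Empty green nut tray 100 x 120 x 35 mm, loose bystander; origin at the centre of its underside.

How it is judged:
By the outcome, as a careful person would: the job done as asked, in the order asked, and still so for the second after the job is handed in, while the arm keeps its last pose, push and grip.
It also fails if it takes over 54 s, if anything falls off the work surface, if the arm or the gripper's body presses on something with over 40 N, if the wrist force passes 120 N, or if a joint passes its speed limit or range.

### The arm

A 7-joint arm with a two-finger parallel gripper is mounted at the origin on the work surface. World frame = base frame: x ahead of the robot, y to its left, z up, the work surface at z = 0. Lengths are in m, angles in rad, forces in N, time in s.
With the tool pointing down it reaches from about 0.4 to 0.9 m from the base axis. Payload 5.5 kg.
Tool frame: the origin (TCP) lies between the finger pads, 19 mm behind the fingertips; this is the grasp point; z points along the fingers, y is the line along which they close (so a half turn about z gives the same grasp; the last joint's range is limited). The gripper opens to 92 mm and grips with 3 to 60 N. Pads are 19 mm wide; open, the fingers measure 130 mm over their backs; the gripper's body (75 mm by 190 mm) begins 47 mm behind the grasp point.
Start: joints at [-0.991, 0.501, -0.427, 1.55, 0.221, 1.138, -0.21], TCP at [0.202, 0.618, 0.246] pointing down, gripper open.
Joint ranges: [-2.88, 2.88], [-0.31, 2.03], [-1.54, 1.56], [0.2, 2.42], [-1.41, 4.55], [0.19, 2.02], [-2.57, 2.57]. Speed limits (rad/s): [2.57, 2.57, 3.14, 3.14, 3.14, 3.14, 3.14].

### API

Orientations are given as a unit quaternion [x, y, z, w].
In Python, from bench import manip, effector, viewer gives the robot as it stands. Calls block until the motion is done:
- manip.move_pose(position, orientation): joint-space move of the TCP to a pose.
- manip.servo_line(position, ori=None, vel=0.15): straight line of the TCP; ori=None keeps the orientation; vel is the mean speed in m/s.
- manip.movej(angles): joint-space move.
- effector.open_jaws() and effector.close(f_grip=None): open the fingers fully, or close them until they stop; f_grip is the grip in N (None keeps the last).
- manip.sleep(seconds).
- manip.solve_ik(position, orientation): joint angles nearest the present ones, or None.
- viewer.get_image(name): name is "scene" or "side" or "wrist"; returns the picture (384x512x3 uint8, red, green, blue); there is no depth.
- viewer.get_calibration(name): a dict with "vfov" (degrees; the focal length in pixels is half the picture's height over the tangent of half this angle, whatever the lens; pixels are square), "cx", "cy" (the principal point, pixels), "dist_coeffs" ([k1, k2, p1, p2, k3] as OpenCV has them; the pictures are not rectified), "eye" and "attitude" of the camera in the world. Camera axes: x right, y down, z forward; pixel columns grow to the right and rows downward; lengths in m; the calibration is good to about 2 mm. A picture is of the moment at which its call begins: read the wrist's pose just before it. get_calibration takes no time and is no camera call; for the wrist camera it gives the pose at the moment of the call.
A pose or a line that the arm cannot do raises manip.PlanningError and nothing moves.
- manip.hand_in(): hands the job in; it is judged then, once.
Readings, each from a call of its own:
- manip.current_clock(): time.
- manip.current_q(): joint angles.
- manip.current_joint_velocities(): joint speeds.
- manip.current_tau(): joint torques, N m.
- manip.current_tool_pos(): TCP position.
- manip.current_tcp_rot(): TCP orientation.
- manip.current_force(): force on the tool from outside, world axes, zero at the start.
- manip.current_wrist_torque(): the same for the moment, N m.
- manip.current_finger_gap(): finger opening in m.
- manip.current_gripper_force(): force on a finger pad.
Only numpy, scipy, OpenCV 4.12 (cv2) and the standard library are available. Lean on these libraries where they do the work, as an engineer would, in place of code of your own. Each camera call takes 0.05 s, during which the arm holds its last target. There are 200 camera calls.

## Working session

There is one attempt and no reset: what is moved stays moved. The work goes in short steps, each a Python script; the robot and the scene stay as the last script left them, time stands still between calls to the robot, and variables do not carry over. Pictures are saved under pics/ and viewed, at most 10 in all, crops included, and the job is handed in when it is done.

```bash
ls; mkdir -p pics
python3 - <<'E'
from bench import manip, effector, viewer
import cv2,numpy as np
for n in ("scene","side"):
    im=viewer.get_image(n); cv2.imwrite(f"pics/{n}0.png",cv2.resize(im[...,::-1],(800,600),interpolation=cv2.INTER_CUBIC))
    print(n,viewer.get_calibration(n))
print(viewer.get_calibration("wrist"),manip.current_clock(),manip.current_tcp_rot())
E
```

```text
pics
scene {'vfov': 46.04943576871819, 'cx': 254.4594358032039, 'cy': 187.04599626841116, 'dist_coeffs': array([-0.1423495,  0.       ,  0.       ,  0.       ,  0.       ]), 'eye': array([ 1.21723592, -0.64402833,  1.13854025]), 'attitude': array([ 0.84663745,  0.38481991, -0.14557926, -0.33752828])}
side {'vfov': 46.975873519632046, 'cx': 258.14648813264563, 'cy': 191.27552832027138, 'dist_coeffs': array([-0.03166021,  0.        ,  0.        ,  0.        ,  0.        ]), 'eye': array([0.43386115, 0.92507509, 1.08751969]), 'attitude': array([-0.03910919,  0.92753956, -0.37148951,  0.01167805])}
{'vfov': 59.97120629860075, 'cx': 254.74289242922563, 'cy': 192.5945188537177, 'dist_coeffs': array([-0.09409451,  0.        ,  0.        ,  0.        ,  0.        ]), 'eye': array([0.12275272, 0.64420867, 0.38219209]), 'attitude': array([0.79945152, 0.57993897, 0.09113404, 0.12744661])} 0.1 [ 1.57722835e-01  9.87483035e-01 -8.54960224e-04 -1.77365051e-04]
```

View pics/scene0.png

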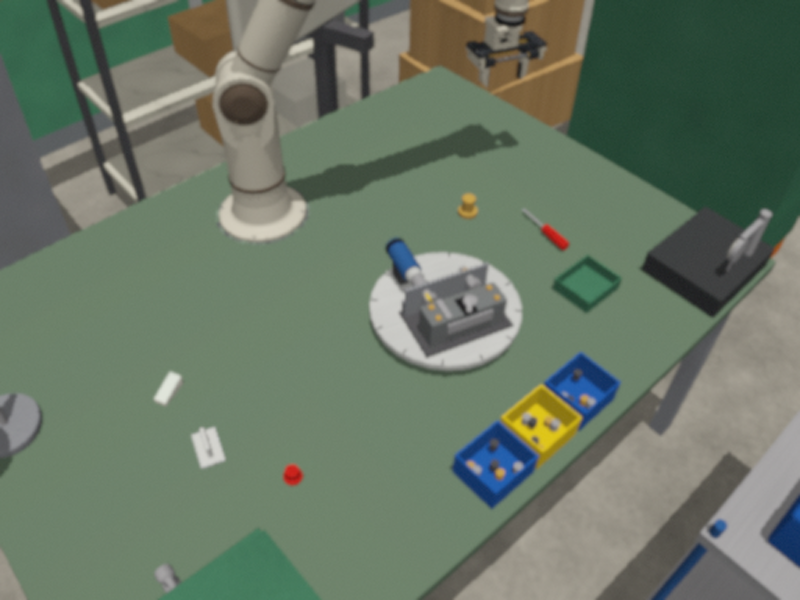

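View pics/side0.png

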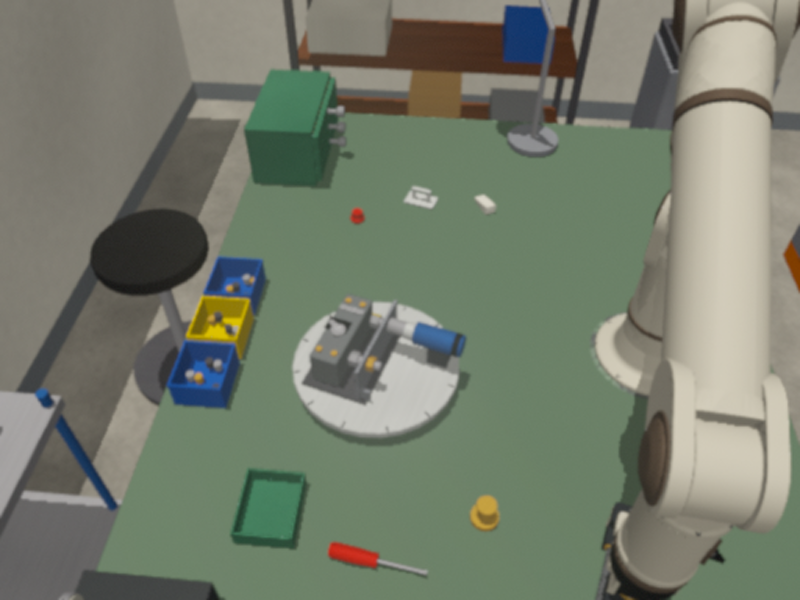

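The scene view shows the turntable centred near (446,308), with the blue runner at (403,258) and the bracket from (404,284) to (487,267). The side view shows the runner socket at (395,325), the brass nut at (372,363) and the bracket top from (396,304) to about (347,392). So the runner is on the bolt at the scene view's left end, which is the far end in the side view.

```bash
cat > h.py <<'E'
from bench import manip, effector, viewer
import cv2,numpy as np
from scipy.spatial.transform import Rotation as R
from scipy.optimize import least_squares
def K(c):
    f=192/np.tan(np.radians(c["vfov"])/2); return np.array([[f,0,c["cx"]],[0,f,c["cy"]],[0,0,1]])
def ray(c,px):
    u=cv2.undistortPoints(np.array([[px]],float),K(c),c["dist_coeffs"])[0,0]
    d=R.from_quat(c["attitude"]).apply([u[0],u[1],1]); return np.array(c["eye"]),d/np.linalg.norm(d)
def onz(c,px,z): e,d=ray(c,px); return e+d*(z-e[2])/d[2]
def tri(obs):
    A=0;b=0
    for c,p in obs:
        e,d=ray(c,p);M=np.eye(3)-np.outer(d,d);A=A+M;b=b+M@e
    x=np.linalg.solve(A,b); return x,[float(np.linalg.norm(np.cross(x-ray(c,p)[0],ray(c,p)[1])))*1e3 for c,p in obs]
def proj(c,P):
    r=R.from_quat(c["attitude"]).inv(); p,_=cv2.projectPoints(r.apply(np.atleast_2d(P)-c["eye"]),np.zeros(3),np.zeros(3),K(c),c["dist_coeffs"]); return p[:,0]
def save(im,name,box=None,s=None):
    if box: im=im[box[1]:box[3],box[0]:box[2]]
    h,w=im.shape[:2]; s=s or min(800/w,600/h)
    cv2.imwrite("pics/"+name,cv2.resize(im[...,::-1],None,fx=s,fy=s,interpolation=cv2.INTER_CUBIC)); return s
E
python3 - <<'E'
from h import *
S=viewer.get_calibration("scene");D=viewer.get_calibration("side");k=1/1.5625
f=lambda *p:np.array(p)*k
for n,a,b in [("brack far",f(404,284),f(396,304)),("brack near",f(487,267),f(350,392)),]: print(n,tri([(S,a),(D,b)]))
for c,pts in ((S,[(369,307),(523,307),(446,253)]),(D,[(293,362),(459,368),(378,305)])):
    P=np.array([onz(c,f(*p),.04)[:2] for p in pts]); print(P)
    A=np.c_[2*P,np.ones(3)]; s=np.linalg.solve(A,(P**2).sum(1)); print("centre",s[:2],"r",np.sqrt(s[2]+s[:2]@s[:2]))
w=viewer.get_calibration("wrist"); T=R.from_quat(manip.current_tcp_rot())
print("cam in tool",T.inv().apply(w["eye"]-manip.current_tool_pos()),(T.inv()*R.from_quat(w["attitude"])).as_matrix().round(3))
E
```

```text
brack far (array([0.5102487 , 0.02023564, 0.12421675]), [4.92161298426335, 4.921612984263357])
brack near (array([0.57033365, 0.2082832 , 0.09334396]), [9.995595170073543, 9.995595170073708])
[[ 0.44778939 -0.02560674]
 [ 0.65944109  0.2199132 ]
 [ 0.43533521  0.21068197]]
centre [0.55220459 0.09836929] r 0.1620882151356748
[[ 0.70550538  0.11527676]
 [ 0.38618577  0.1019487 ]
 [ 0.55833641 -0.04887519]]
centre [0.54576934 0.11043919] r 0.1598092756631006
cam in tool [ 0.08410765  0.00074205 -0.13760817] [[ 0.001 -0.951 -0.31 ]
 [ 1.     0.001 -0.   ]
 [ 0.    -0.31   0.951]]
```

Run:
```python
from h import *
C=np.array([.549,.104,0]);yaw=-0.29
L=R.from_euler('z',yaw)
for name,a in (("A",0),("B",np.pi)):
    q=(L*R.from_euler('z',a)*R.from_euler('x',np.pi)).as_quat()
    for P in ([.02,-.05,.1],[.02,-.05,.24],[-.04,-.09,.25],[-.04,.03,.25]):
        s=manip.solve_ik(C+L.apply(P),q); print(name,P,None if s is None else np.round(s,2))
```

```text
A [0.02, -0.05, 0.1] [-0.41  0.51  0.34  1.92 -0.24  0.75 -1.79]
A [0.02, -0.05, 0.24] [-0.4   0.32  0.32  1.82 -0.11  1.03 -1.9 ]
A [-0.04, -0.09, 0.25] [-0.39  0.17  0.31  1.97 -0.06  1.01 -1.92]
A [-0.04, 0.03, 0.25] [-0.55  0.27  0.27  1.85 -0.08  1.04 -2.11]
B [0.02, -0.05, 0.1] [-0.02  0.5  -0.15  1.91  0.11  0.75  1.05]
B [0.02, -0.05, 0.24] [-0.05  0.31 -0.1   1.8   0.04  1.03  1.11]
B [-0.04, -0.09, 0.25] [-0.08  0.17 -0.04  1.96  0.01  1.01  1.16]
B [-0.04, 0.03, 0.25] [-0.14  0.27 -0.21  1.83  0.07  1.04  0.9 ]
```

Run:
```python
from h import *
import pickle
C=np.array([.549,.104,0]);L=R.from_euler('z',-.29)
q=(L*R.from_euler('z',np.pi)*R.from_euler('x',np.pi)).as_quat()
out=[]
for i,P in enumerate(([.075,.03,.25],[.075,-.09,.25])):
    (manip.move_pose if i==0 else manip.servo_line)(C+L.apply(P),q)
    manip.sleep(.2); c=viewer.get_calibration("wrist"); im=viewer.get_image("wrist"); out.append((c,im)); save(im,f"w{i}.png")
    print(proj(c,C+L.apply([[.02,-.05,.1],[.02,.05,.1],[0,-.095,.124],[0,.095,.124]])).round())
pickle.dump(out,open("w.pkl","wb")); print(manip.current_clock())
```

```text
[[160. 122.]
 [276. 121.]
 [ 94. 100.]
 [337.  99.]]
[[299. 121.]
 [413. 123.]
 [246.  98.]
 [481. 103.]]
3.9083
```

View pics/w0.png

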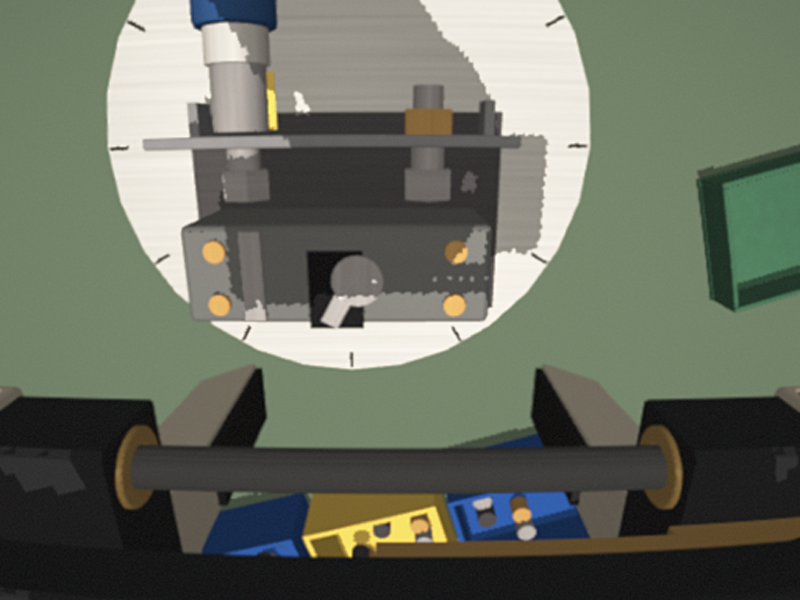

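View pics/w1.png

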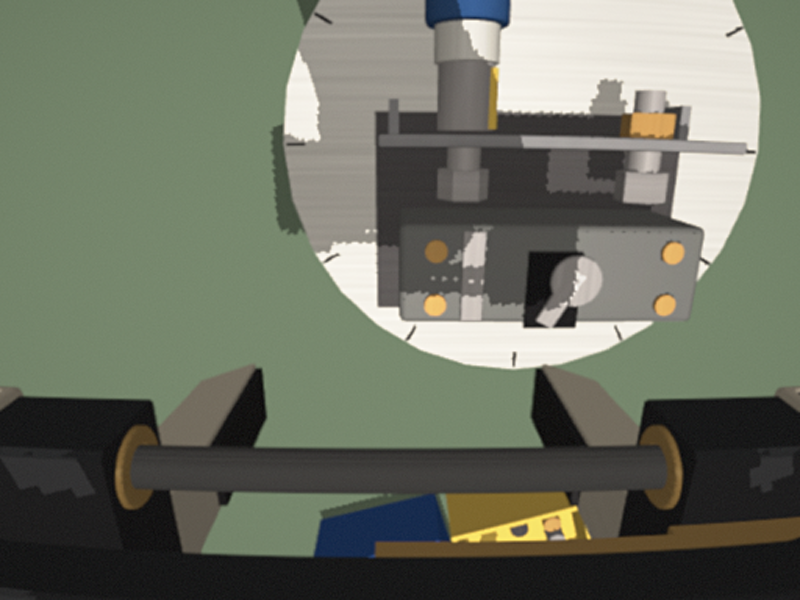

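The nut runner is over the left bolt, at latch −y. The driven head is near (246,186) in w0 and (463,185) in w1, and the brass nut marks the done bolt on the right. I'll crop in to refine these.

Run:
```python
from h import *
import pickle
o=pickle.load(open("w.pkl","rb"))
a=o[0][1][75:150,80:340]; b=o[1][1][75:150,230:490]
save(np.vstack([a,b]),"crop.png",s=3)
```

```text
(no output)
```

View pics/crop.png

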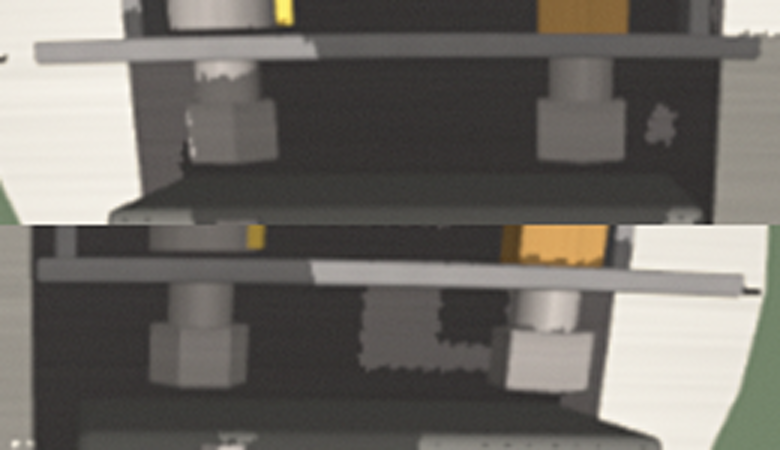

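```bash
cat > fit.py <<'E'
from h import *
import pickle
o=pickle.load(open("w.pkl","rb"));c0,c1=o[0][0],o[1][0]
a=lambda x,y:np.array([x/3+80,y/3+75]); b=lambda x,y:np.array([x/3+230,(y-225)/3+75])
obs=[([0,-.095,.124],a(35,61),b(38,280)),([-.006,-.095,.124],a(35,43),b(38,260)),([0,.095,.124],a(757,58),b(742,296)),([-.006,.095,.124],a(757,38),b(742,275))]
ax=[(a(226.5,80),b(201,305),-.05),(a(580.5,80),b(545,305),.05)]
hd=[(a(233,162),b(198,387)),(a(581,161),b(545,389))]
def F(p): return R.from_euler('z',p[2]),np.array([p[0],p[1],p[3]])
def res(p):
    L,C=F(p);r=[]
    for P,u,v in obs:
        X=C+L.apply(P); r+=[proj(c0,X)[0]-u,proj(c1,X)[0]-v]
    r=list(np.concatenate(r))
    for u,v,y in ax:
        X=C+L.apply([.008,y,.1]); r+=[proj(c0,X)[0,0]-u[0],proj(c1,X)[0,0]-v[0]]
    return np.array(r)
s=least_squares(res,[.549,.104,-.29,0]); L,C=F(s.x)
if __name__=="__main__":
    for P,u,v in obs: x,e=tri([(c0,u),(c1,v)]); print(P,x.round(4),np.round(e,1))
    for u,v,y in ax: x,e=tri([(c0,u),(c1,v)]); print("axis",y,x.round(4),np.round(e,1),L.inv().apply(x-C).round(4))
    for u,v in hd: x,e=tri([(c0,u),(c1,v)]); print("head rear-top",x.round(4),np.round(e,1),L.inv().apply(x-C).round(4))
    print(s.x.round(4),res(s.x).round(1)); print("bolt head",C+L.apply([.02,-.05,.1]))
E
python3 fit.py
```

```text
[0, -0.095, 0.124] [0.5178 0.0117 0.1221] [0.1 0.1]
[-0.006, -0.095, 0.124] [0.5132 0.013  0.1209] [0.1 0.1]
[0, 0.095, 0.124] [0.5719 0.1925 0.1233] [0. 0.]
[-0.006, 0.095, 0.124] [0.5668 0.194  0.1219] [0.3 0.3]
axis -0.05 [0.5373 0.0527 0.1003] [0.2 0.2] [ 0.0064 -0.0499  0.103 ]
axis 0.05 [0.5652 0.1485 0.0986] [0.9 0.9] [0.0058 0.05   0.1013]
head rear-top [0.5594 0.0461 0.0999] [0.1 0.1] [ 0.0294 -0.0499  0.1027]
head rear-top [0.587  0.1422 0.1046] [0.2 0.2] [0.0285 0.0502 0.1073]
[ 0.5454  0.1023 -0.2893 -0.0028] [ 0.2  0.9 -0.3  0.6 -0.6 -0.8 -0.4 -0.7  0.6  0.5 -0.5  0.4  1.1 -0.8
  0.6 -0.1  1.  -0.7 -0.1 -1. ]
bolt head [0.55032026 0.04863048 0.09723762]
```

Run:
```python
from h import *
import fit
s=least_squares(lambda p:fit.res([*p,0]),fit.s.x[:3]); print("refit z=0",s.x.round(4))
L,C=fit.F([*((s.x+fit.s.x[:3])/2),-.001])
T=C+L.apply([.02,-.05,.1]); q=(L*R.from_euler('z',np.pi)*R.from_euler('x',np.pi)).as_quat(); print(T)
np.save("T.npy",np.r_[T,q])
manip.move_pose(T+[0,0,.12],q); manip.servo_line(T+[0,0,.045],vel=.12)
print(manip.current_force().round(1)); 
c=viewer.get_calibration("wrist"); im=viewer.get_image("wrist"); save(im,"w2.png"); print((proj(c,T)*1.5625).round(),manip.current_clock())
```

```text
refit z=0 [ 0.5454  0.102  -0.2895]
[0.55031184 0.04852287 0.099     ]
[ 0.7 -0.6 -0.1]
[[396. 359.]] 5.1333
```

View pics/w2.png

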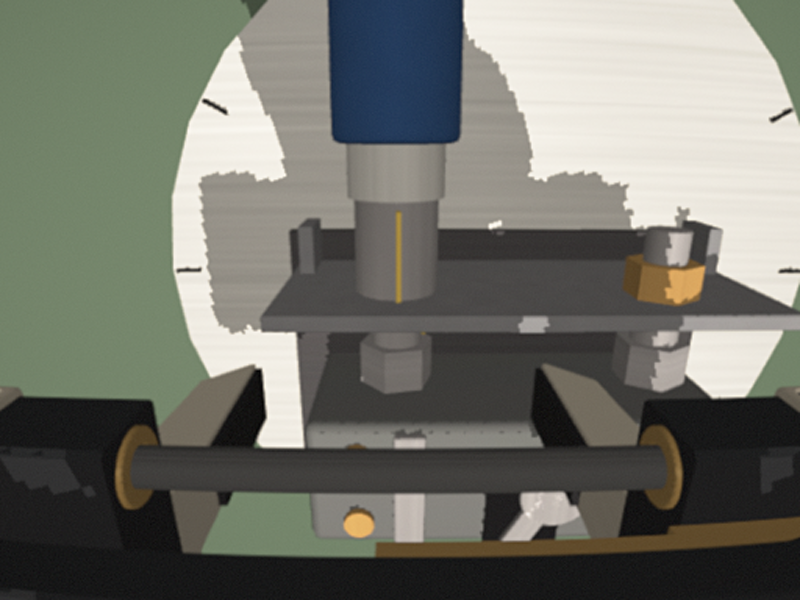

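The driven head is centred at (396,360), against a predicted (396,359), and it sits between the open fingers. The yellow stripe at (399,255) marks the socket angle. I'll descend and grip.

Run:
```python
from h import *
T=np.load("T.npy")[:3]
manip.servo_line(T,vel=.08); print(manip.current_force().round(1),(manip.current_tool_pos()-T).round(4))
effector.close(f_grip=45)
for i in range(9):
    print(round(manip.current_clock(),2),"gap",round(manip.current_finger_gap(),4),"F",round(manip.current_gripper_force(),1),manip.current_force().round(1),manip.current_wrist_torque().round(3))
    save(viewer.get_image("wrist"),f"g{i}.png") if i==8 else None
    manip.sleep(.5 if i<4 else 1)
```

```text
[ 0.9 -0.2 -0.1] [ 0.      0.0001 -0.0002]
6.9 gap 0.0252 F 45.0 [ 0.1 -2.4 -0.2] [-0.426  0.138  0.063]
7.4 gap 0.0248 F 45.0 [-0.5 -3.9 -0.5] [-0.888  0.144  0.002]
7.9 gap 0.0248 F 45.0 [-2.4 -4.6 -1.1] [-1.041  0.228 -0.006]
8.4 gap 0.0253 F 45.0 [-1.9 -4.9 -0.1] [-1.03   0.209  0.046]
8.9 gap 0.0252 F 45.0 [-1.1 -4.7 -0.5] [-1.036  0.168  0.026]
9.9 gap 0.0251 F 45.0 [-1.4 -6.3 -0.4] [-1.029  0.238  0.052]
10.9 gap 0.0252 F 45.0 [-1.3 -6.1 -0.7] [-1.011  0.203  0.07 ]
11.9 gap 0.0254 F 45.0 [-1.  -6.2  0.1] [-1.073e+00  1.800e-01  1.000e-03]
12.9 gap 0.0252 F 45.0 [-1.2 -5.6 -1.5] [-1.071  0.168 -0.004]
```

Run:
```python
from h import *
prev=None
for i in range(13):
    w=viewer.get_image("wrist").astype(int); s=viewer.get_image("side").astype(int)
    if prev is not None:
        # mean change over socket area: wrist upper part, side crop round runner
        print(round(manip.current_clock(),1),"diff",np.abs(w-prev[0])[:200,180:330].mean().round(2),np.abs(w-prev[0])[:150,0:150].mean().round(2),"side",np.abs(s-prev[1])[195:230,235:275].mean().round(2),"gap",round(manip.current_finger_gap(),4),manip.current_force().round(1),manip.current_wrist_torque().round(3))
    prev=(w,s)
    manip.sleep(.9)
save(w.astype(np.uint8),"w3.png")
```

```text
15.1 diff 2.62 0.91 side 1.09 gap 0.0252 [-1.1 -5.7  0.8] [-0.993  0.201 -0.04 ]
16.1 diff 2.3 0.91 side 1.06 gap 0.0253 [-1.3 -4.7 -1.1] [-1.06   0.211  0.048]
17.1 diff 1.96 0.95 side 1.05 gap 0.0256 [-1.8 -4.8 -0.4] [-0.893  0.191  0.064]
18.1 diff 1.22 0.92 side 0.62 gap 0.0251 [-0.6 -5.5 -0.3] [-0.849  0.162  0.049]
19.1 diff 1.22 0.91 side 0.62 gap 0.0255 [-0.6 -5.5 -1.1] [-0.88   0.176  0.055]
20.1 diff 1.2 0.91 side 0.65 gap 0.0248 [-0.9 -5.4 -1. ] [-0.905  0.201 -0.012]
21.1 diff 1.2 0.92 side 0.64 gap 0.0256 [-0.5 -4.7 -0.7] [-0.927  0.138  0.105]
22.1 diff 1.21 0.91 side 0.64 gap 0.0251 [-0.7 -5.3  0.6] [-0.917  0.167  0.04 ]
23.1 diff 1.21 0.9 side 0.61 gap 0.0251 [ 0.3 -5.5 -0.6] [-0.928  0.114  0.036]
24.1 diff 1.21 0.92 side 0.61 gap 0.0254 [-2.3 -4.4 -0.7] [-0.923  0.182  0.012]
25.1 diff 1.21 0.92 side 0.61 gap 0.025 [-1.6 -5.3 -0.4] [-0.92   0.197  0.043]
26.1 diff 1.2 0.92 side 0.62 gap 0.0251 [-1.8 -4.5 -0.6] [-0.951  0.189  0.001]
```

View pics/w3.png

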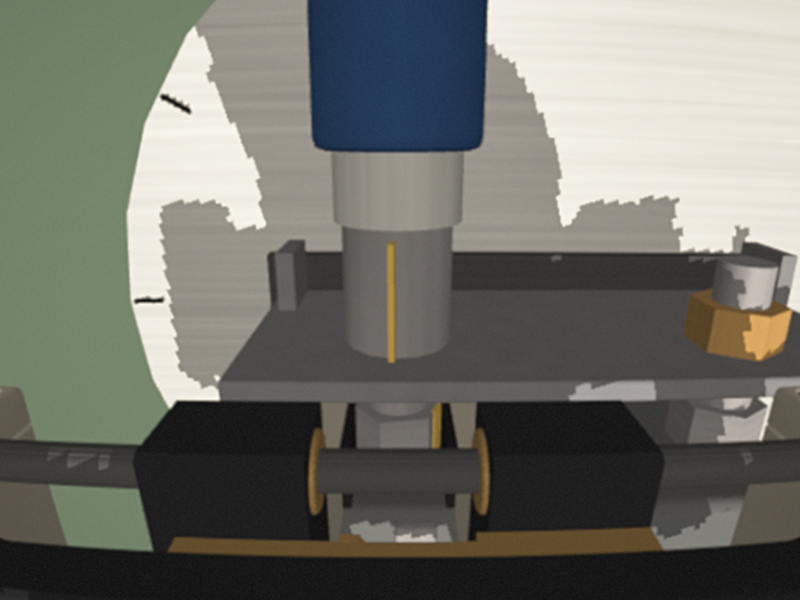

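The socket stripe at (391,300) has not moved since about 17.5 s, with only image noise left. That is about 10.6 s of holding, which matches the expected run-up. The head sits square between the pads, its yellow flat at (437,425), and the gap is steady at 25 mm. The done bolt is clear.

```bash
python3 -c "
from bench import manip
print(manip.hand_in())"
```

```text
the job is handed in; nothing more can be done
None
```

The driven bolt's head was held across its flats at 45 N until the nut ran up tight and the runner stalled at about 17.5 s; I handed the job in at about 27 s, still holding it.

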